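Lay up the thali and the pickle tray

ROBOT

A 7-joint arm with a two-finger parallel gripper is mounted at the origin on the work surface. World frame = base frame: x ahead of the robot, y to its left, z up, the work surface at z = 0. Lengths are in m, angles in rad, forces in N, time in s.
With the tool pointing down it reaches from about 0.425 to 0.825 m from the base axis. Payload 3.6 kg.
Tool frame: the origin (TCP) lies midway between the tips of the shut fingers; the grasp point (between the pads) lies behind it (grasp_offset is the z of the grasp point in the tool frame, in m); z points along the fingers, y is the line along which they close (so a half turn about z gives the same grasp; the last joint's range is limited). The gripper opens to 85 mm and grips with 20 to 120 N. Pads are 22 mm wide; open, the fingers measure 114 mm over their backs; the gripper's body (76 mm by 85 mm) begins 54 mm behind the grasp point. The pads swing forward as they close: fully open they stand 13 mm farther back than shut.
Start: joints at [1.272, 0.615, -0.013, 1.423, 0.008, 1.103, -0.04], TCP at [0.175, -0.626, 0.231] pointing down, gripper open.
Joint ranges: [-3.12, 3.12], [-0.3, 2.06], [-1.34, 1.32], [0.26, 2.42], [-1.36, 4.5], [0.01, 1.98], [-2.84, 2.84]. Speed limits (rad/s): [2.79, 2.79, 3.14, 3.14, 3.14, 3.14, 3.14].

INTERFACE

Orientations are given as a rotation vector (axis times angle).
In Python, from cell import * gives the robot as it stands.
- The arm moves only by the tool jog_arm, never from a script. Its argument "targets" is one flat list of numbers, 7 for each row, row after row: the shift along the tool's x, y, z in shares of 600 mm (1.0 is 600 mm), then the turn, a rotation vector about the tool's x, y, z in a scale on which 1.0 is 180 degrees, then the closure, from 0 (fully open) to 1 (shut). A call has 1 to 5 rows; each row is the pose to reach, as a shift and turn from the pose commanded when the call began, along the tool's axes at that moment; what a row does not reach only later rows make up. A row lasts 1/8 s, in which the tool goes at most 62.5 mm and 10.7 degrees, less where a joint would pass 70% of its speed; a pose out of reach is approached as far as the arm can. No shift or turn number may pass 1 either way. A call with a gripper value outside its range is refused whole. The fingers move at their own pace and stop on an object; "grip_force" is the grip in N (left out, the last holds). Time passes only in rows, so rows that repeat a pose let the fingers close. It gives the time, the measured TCP pose, the force, the opening and the grip force at its end, in the units of the state.
- get_obs(): the state, without advancing time (a new reading comes with each control period).
- grab_frame(name): name is "scene" or "top" or "wrist"; returns (picture, depth): 400x640x3 uint8, red, green, blue; 400x640 float32, m along the optical axis (not along the pixel's ray), 0 where there is no reading.
- camera_info(name): a dict with "intrinsics" (3x3 intrinsics, pixels), "view" (4x4, takes a point from world to camera coordinates); the wrist camera has in their place "mount" (4x4, takes a point from camera to tool coordinates, whose origin is the TCP and whose axes are the flange's). Camera axes: x right, y down, z forward; pixel columns grow to the right and rows downward; lengths in m; the calibration is good to about 2 mm. The wrist camera is an equidistant fisheye: a pixel r from the principal point sees the ray r / f radians off the axis. A picture is of the moment at which its call begins: read the wrist's pose just before it. camera_info takes no time and is no camera call.
- job_done(): hands the job in; it is judged then, once.
The state is a dict: "clock": time; "joint_pos": joint angles; "qvel": joint speeds; "tau": joint torques, N m; "eef_pos": TCP position; "eef_rot": TCP orientation; "contact_force": force on the tool from outside, world axes, zero at the start; "moment": the same for the moment, N m; "width": opening from 0.0 (shut) to 1.0 (fully open); "grip_force": force on a finger pad.
Only numpy, scipy, OpenCV 4.12 (cv2) and the standard library are available. Lean on these libraries where they do the work, as an engineer would, in place of code of your own. Each camera call takes 0.05 s, during which the arm holds its last target. There are 200 camera calls.

TASK

Make up two sets for the pass: on the round thali stand the tall steel tumbler and the small katori bowl side by side, both upright and flat on its floor. On the rectangular tray put the shallow drip dish in the wide lane with the pickle jar standing upright in it, and the yellow scoop in the narrow lane, cup upright and its handle running along the lane. Leave the short tumbler, the spice tin and the rolling board where they are.

Things in the scene. Friction and masses are not known exactly. Their poses are not given: they have to be found in the camera images.
- thali: Target. Round shallow steel plate, fixed to the counter: 210 mm across the rim, 14 mm high, flat floor 3 mm above the counter; the floor is about 92 mm in radius, the 3 mm rim wall slopes outward. Origin: centre of its underside, z up.
- tray: Target. Rectangular steel tray, fixed to the counter: 180 mm long (its x), 172 mm wide (its y), 12 mm high, walls 3 mm, floor top 3 mm above the counter. A 3 mm divider, also 12 mm high, runs along x and makes two lanes 174 mm long: wide lane 101 mm wide, middle line at tray y = +32.5 mm; narrow lane 62 mm wide, middle at tray y = -52 mm. Origin: centre of its underside, z up.
- tumbler: Tall steel tumbler, open at the top, standing upright: 90 mm high, 64 mm across the rim, 62 mm at half height, 54 mm at the foot, wall 3 mm, about 0.12 kg. Origin: centre of its underside, z up; round, so its yaw means nothing.
- katori: Small steel bowl with rounded sides, open at the top: 36 mm high, 66 mm across the rim, 62 mm across at 14 mm height, foot 44 mm, wall 3 mm, about 0.09 kg. Origin: centre of its underside, z up; round.
- dish: Shallow round steel drip dish with straight sides, open at the top: 18 mm high, 68 mm across, wall 3 mm (62 mm inside), floor 4 mm thick, about 0.09 kg. Origin: centre of its underside, z up; round.
- jar: Closed glass pickle jar, amber, with a steel lid: 48 mm in diameter, 85 mm high, about 0.22 kg. Origin: centre of its underside, z up; round.
- scoop: Yellow plastic measuring scoop standing on its cup, mouth up: cup 44 mm across the top, 42 mm at the foot, 45 mm high; a flat handle 14 mm wide and 5 mm thick leaves the cup level along +x, its top 44 mm up, its end 85 mm from the cup's axis. About 0.05 kg. Origin: centre of the cup's underside, z up.
- short_tumbler: Bystander, to be left alone. Short steel tumbler, open at the top: 58 mm high, 50 mm across the rim, 44 mm at the foot. Origin: centre of its underside.
- spice_tin: Bystander, to be left alone. Round steel spice tin with a lid and a small knob: 84 mm across, 84 mm high over all. Origin: centre of its underside.
- rolling_board: Bystander, to be left alone. Round wooden rolling board on three small feet: 170 mm across, 34 mm high. Origin: centre of its underside.
Not all that is in view belongs to the job. What is shaped like the jar but purple is not meant.

How it is judged:
At the end, for the whole second after the job is handed in: Tumbler (within 74 mm of centre) and katori (78) on the thali floor; dish on the wide lane floor (58 mm along, 20 across); jar in the dish within 9 mm; scoop on the narrow lane floor (70, 12 mm), handle within 0.3 rad of the lane; all upright to 0.1 rad, at rest; bystanders within 20 mm (horizontal distance between tumbler and thali below 0.074 m and z of each of tumbler, katori in the frame of thali below 0.008 m and horizontal distance between katori and thali below 0.078 m and x of dish in the frame of tray between -0.058 and 0.058 m and y of dish in the frame of tray between 0.0125 and 0.0525 m and z of each of dish, scoop in the frame of tray below 0.007 m and x of scoop in the frame of tray between -0.07 and 0.07 m and y of scoop in the frame of tray between -0.064 and -0.04 m and angle between the x axis of scoop and the x axis of tray, either way round below 0.3 rad and horizontal distance between jar and dish below 0.009 m and z of jar in the frame of dish between 0 and 0.008 m and angle between each of tumbler, katori, dish, jar, scoop's own z axis and vertical below 0.1 rad and linear speed of each of tumbler, katori, dish, jar, scoop below 0.02 m/s and distance of each of short_tumbler, spice_tin, rolling_board from where it was at the start of the episode below 0.02 m); the robot touches nothing.
It fails at once if a bystander (short tumbler, spice tin or rolling board) is moved by more than 20 mm (distance of any of short_tumbler, spice_tin, rolling_board from where it was at the start of the episode above 0.02 m).
It also fails if it takes over 131 s, if anything falls off the work surface, if the arm or the gripper's body presses on something with over 40 N, if the wrist force passes 120 N, or if a joint passes its speed limit or range.

## Working session

There is one attempt and no reset: what is moved stays moved. The work goes in short steps, Python scripts to look and compute and a tool call to move; the robot and the scene stay as the last step left them, time stands still between calls to the robot, and variables do not carry over. Pictures are saved under pics/ and viewed, at most 17 in all, crops included, and the job is handed in when it is done.

Besides the shell and the picture viewer there is one more tool, called after "Call:" in YAML: its name, and indented under it one key for each argument. jog_arm: Moves the arm, as the interface text tells. Its arguments: {"type":"object","properties":{"targets":{"type":"array","items":{"type":"number"}},"grip_force":{"type":"number"}},"required":["targets"]}

```bash
mkdir -p pics; ls
python3 - <<'E'
from cell import *
import cv2,numpy as np
o=get_obs();print({k:np.round(v,3) for k,v in o.items()})
for n in("scene","top"):
    p,d=grab_frame(n);cv2.imwrite(f"pics/{n}0.png",p[:,:,::-1]);np.save(f"{n}0.npy",d);print(n,camera_info(n))
print(camera_info("wrist"))
try: print(grasp_offset)
except Exception as e: print(e)
E
```

```text
pics
{'clock': np.float64(0.0), 'joint_pos': array([ 1.271,  0.616, -0.013,  1.425,  0.008,  1.103, -0.04 ]), 'qvel': array([ 0.002,  0.002,  0.001, -0.001, -0.002,  0.   ,  0.001]), 'tau': array([-0.0000e+00, -4.6922e+01,  2.5900e-01, -1.7104e+01,  1.0000e-02,
        1.0000e-02, -0.0000e+00]), 'eef_pos': array([ 0.175, -0.625,  0.23 ]), 'eef_rot': array([-3.11e+00, -4.27e-01,  1.00e-03]), 'contact_force': array([-0.671, -0.153,  0.777]), 'moment': array([-0.02 , -0.03 , -0.022]), 'grip_force': np.float64(0.0), 'width': np.float64(1.001)}
scene {'intrinsics': array([[489.80855847,   0.        , 322.44613619],
       [  0.        , 489.80855847, 196.2737499 ],
       [  0.        ,   0.        ,   1.        ]]), 'view': array([[-0.83650215,  0.54784883, -0.01121688,  0.41470016],
       [ 0.32740319,  0.48328304, -0.81193883, -0.10748518],
       [-0.43939881, -0.68286101, -0.58363475,  1.80385527],
       [ 0.        ,  0.        ,  0.        ,  1.        ]])}
top {'intrinsics': array([[416.96908748,   0.        , 318.87008632],
       [  0.        , 416.96908748, 196.45698549],
       [  0.        ,   0.        ,   1.        ]]), 'view': array([[ 0.02950273, -0.99954974,  0.00546916, -0.06135233],
       [-0.99740391, -0.02979809, -0.06555541,  0.49825022],
       [ 0.06568886, -0.00352089, -0.99783394,  1.23015472],
       [ 0.        ,  0.        ,  0.        ,  1.        ]])}
{'intrinsics': array([[309.70691629,   0.        , 320.61840047],
       [  0.        , 309.70691629, 200.35620694],
       [  0.        ,   0.        ,   1.        ]]), 'mount': array([[-6.47384932e-04, -9.65278599e-01, -2.61221757e-01,
         6.49471154e-02],
       [ 9.99999231e-01, -9.01294380e-04,  8.52209807e-04,
        -3.05248247e-04],
       [-1.05805759e-03, -2.61221004e-01,  9.65278440e-01,
        -1.43006231e-01],
       [ 0.00000000e+00,  0.00000000e+00,  0.00000000e+00,
         1.00000000e+00]])}
-0.0187
```

View pics/top0.png

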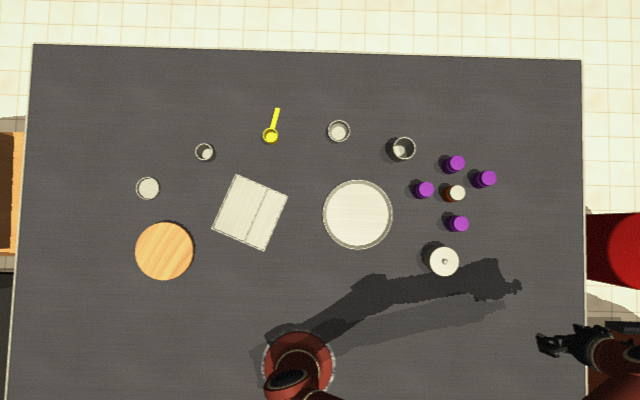

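View pics/scene0.png

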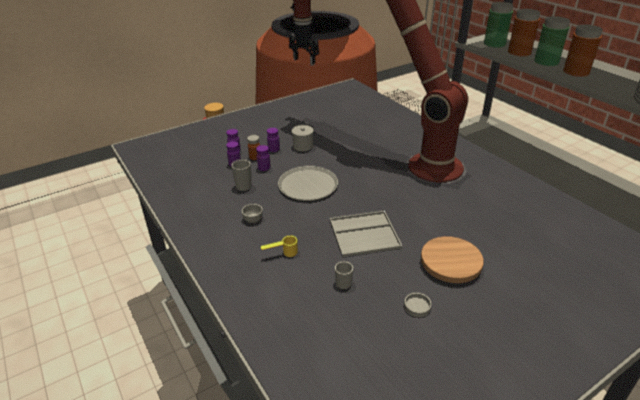

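The top view shows these things:
- The tall tumbler is at (403,148), with the short tumbler at (204,152) as its look-alike.
- The katori is at (339,131) and the dish at (148,188), which could be taken for each other.
- The scoop cup is at (270,135), with its handle running to (277,109).
- The amber jar with the pale lid is at (456,193). The purple look-alikes are at (425,190), (456,163), (486,178) and (459,223).
- The tin is at (444,262), the thali at (357,214), the tray at (250,213) and the board at (164,251).

```bash
cat > h.py <<'E'
from cell import *
import cv2,numpy as np
from scipy.spatial.transform import Rotation as R
def cloud(name,d):
    c=camera_info(name);K=c["intrinsics"];v,u=np.indices(d.shape)
    P=np.stack([(u-K[0,2])/K[0,0]*d,(v-K[1,2])/K[1,1]*d,d],-1)
    T=np.linalg.inv(c["view"]);return P@T[:3,:3].T+T[:3,3]
E
python3 - <<'E'
from h import *
d=np.load("top0.npy");P=cloud("top",d)
t=dict(tumbler=(403,148,16,.07),katori=(339,131,15,.02),dish=(148,188,15,.008),short=(204,152,13,.04),jar=(456,193,11,.065),p1=(425,190,11,.065),p2=(456,163,11,.065),p3=(486,178,11,.065),p4=(459,223,11,.065),tin=(444,262,19,.06),thali=(357,214,40,.008),board=(164,251,34,.02),cup=(270,136,9,.03))
for n,(u,v,r,h) in t.items():
    q=P[v-r:v+r+1,u-r:u+r+1].reshape(-1,3);z=q[:,2];q=q[(z>h)&(z<h+.06)]
    (c,rad)=cv2.minEnclosingCircle(q[:,:2].astype(np.float32))
    print(n,np.round(c,4),"D",round(2*rad,4),"zmax",np.round(np.percentile(q[:,2],[50,95]),4),len(q),"reach",round(np.hypot(*c),3))
print("table",np.median(P[100:120,330:420,2]))
m=np.zeros(d.shape,bool);m[100:150,255:290]=1;m&=(P[...,2]>.025)
q=P[m];(c,s,a)=cv2.minAreaRect(q[:,:2].astype(np.float32));print("scoop rect",c,s,a,cv2.boxPoints((c,s,a)))
m=np.zeros(d.shape,bool);m[165:260,200:298]=1;m&=(P[...,2]>.006)&(P[...,2]<.03)
q=P[m];r=cv2.minAreaRect(q[:,:2].astype(np.float32));print("tray",r,cv2.boxPoints(r))
# divider
p=cv2.imread("pics/top0.png");cv2.imwrite("pics/c1.png",np.hstack([cv2.resize(p[165:260,205:300],(570,570)[:2]) [:400*570//570]]) if 0 else np.hstack([cv2.resize(p[170:260,205:295],(400,400)),cv2.resize(p[150:240,410:500],(400,400))]))
E
```

```text
tumbler [ 0.6409 -0.2825] D 0.0639 zmax [0.0861 0.0924] 144 reach 0.7
katori [ 0.6974 -0.0977] D 0.0665 zmax [0.0332 0.0388] 114 reach 0.704
dish [0.5177 0.4761] D 0.0909 zmax [0.0152 0.0212] 132 reach 0.703
short [0.6184 0.2942] D 0.0506 zmax [0.0545 0.0603] 109 reach 0.685
jar [ 0.5195 -0.4367] D 0.0441 zmax [0.084 0.089] 199 reach 0.679
p1 [ 0.5256 -0.3478] D 0.0439 zmax [0.0845 0.0882] 193 reach 0.63
p2 [ 0.6045 -0.4353] D 0.0444 zmax [0.0839 0.0883] 201 reach 0.745
p3 [ 0.5649 -0.5244] D 0.0457 zmax [0.0842 0.0878] 208 reach 0.771
p4 [ 0.432  -0.4478] D 0.0448 zmax [0.0843 0.0884] 202 reach 0.622
tin [ 0.3236 -0.4044] D 0.085 zmax [0.0717 0.0762] 695 reach 0.518
thali [ 0.4542 -0.1686] D 0.2237 zmax [0.0113 0.0161] 551 reach 0.484
board [0.3274 0.4021] D 0.1709 zmax [0.0336 0.0379] 2695 reach 0.519
cup [0.6781 0.1025] D 0.0486 zmax [0.0433 0.0482] 81 reach 0.686
table -0.0002685964124465867
scoop rect (0.5766427516937256, 0.0531318299472332) (0.3632356524467468, 0.07136841118335724) 19.86604118347168 [[ 0.3937068   0.02497469]
 [ 0.41795933 -0.04214657]
 [ 0.7595787   0.08128897]
 [ 0.7353262   0.14841023]]
tray ((0.4422391653060913, 0.1665991246700287), (0.26598602533340454, 0.2707962691783905), 2.5204145908355713) [[0.30342063 0.2960179 ]
 [0.315329   0.02548356]
 [0.58105767 0.03718036]
 [0.5691494  0.3077147 ]]
```

View pics/c1.png

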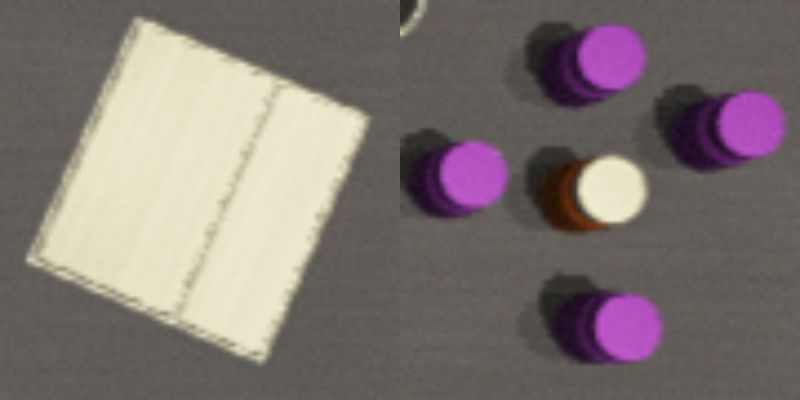

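The crop confirms the amber jar at crop (612,190) with the pale lid, ringed by four purple ones about 85–90 mm away. The tray corners in the crop are (137,18), (369,118), (264,361) and (28,262). The divider runs from (280,85) to (180,318), so the narrow lane is on the right side.

```bash
cat >> h.py <<'E'
def ray(name,u,v,z):
    c=camera_info(name);K=c["intrinsics"];T=np.linalg.inv(c["view"])
    r=T[:3,:3]@np.array([(u-K[0,2])/K[0,0],(v-K[1,2])/K[1,1],1]);s=(z-T[2,3])/r[2];return T[:3,3]+s*r
E
python3 - <<'E'
from h import *
from scipy.optimize import least_squares
d=np.load("top0.npy");P=cloud("top",d)
# circles: outer edge fit of known radius using convex hull of inlier points
for n,(u,v,r,h,D) in dict(dish=(148,188,13,.010,.068),thali=(357,214,37,.009,.21),katori=(339,131,14,.025,.066)).items():
    q=P[v-r:v+r+1,u-r:u+r+1].reshape(-1,3);q=q[(q[:,2]>h)&(q[:,2]<h+.025),:2]
    f=lambda p:np.hypot(*(q-p[:2]).T)-p[2]
    s=least_squares(f,[*np.median(q,0),D/2],loss="soft_l1",f_scale=.002);print(n,np.round(s.x,4))
C=np.array([(137,18),(369,118),(264,361),(28,262)])/4.444+[205,170]
W=np.array([ray("top",*c,.012)[:2] for c in C]);print("tray corners",W.round(4),"sides",np.linalg.norm(W-np.roll(W,-1,0),axis=1).round(4),"c",W.mean(0).round(4))
Dv=np.array([ray("top",*(np.array(c)/4.444+[205,170]),.012)[:2] for c in((280,85),(180,318))]);print("div",Dv.round(4))
ax=(W[0]-W[3])+(W[1]-W[2]);ang=np.arctan2(ax[1],ax[0]);e=Dv[0]-Dv[1];print("tray ang",ang,np.arctan2(e[1],e[0]))
c=W.mean(0);y=np.array([-np.sin(ang),np.cos(ang)]);print("div off",(Dv-c)@y)
p=cv2.imread("pics/top0.png");hsv=cv2.cvtColor(p,cv2.COLOR_BGR2HSV)
m=cv2.inRange(hsv,(22,120,80),(38,255,255));m[:90]=0;m[160:]=0;v,u=np.nonzero(m)
w=np.array([ray("top",a,b,.042)[:2] for a,b in zip(u,v)]);print(len(w),cv2.minAreaRect(w.astype(np.float32)))
far=w[w[:,0]>.715];cup=w[w[:,0]<.70];print("handle mean",far.mean(0),"tip",w[:,0].max(),"cup mean",cv2.minEnclosingCircle(cup.astype(np.float32)))
l=cv2.fitLine(far.astype(np.float32),cv2.DIST_L2,0,.01,.01).ravel();print("line",l,np.arctan2(l[1],l[0]))
o=get_obs();print(R.from_rotvec(o["eef_rot"]).as_matrix().round(3))
E
```

```text
dish [0.5103 0.4679 0.0322]
thali [ 0.4509 -0.1615  0.1008]
katori [ 0.6964 -0.0978  0.0308]
tray corners [[0.5602 0.2051]
 [0.4971 0.0459]
 [0.3322 0.1105]
 [0.3935 0.2711]] sides [0.1713 0.1771 0.172  0.1793] c [0.4458 0.1582]
div [[0.5176 0.1067]
 [0.3591 0.1678]]
tray ang -0.37518183268295074 -0.3676232273988839
div off [-0.02150752 -0.02279121]
325 ((0.7024455070495605, 0.09061434119939804), (0.04647303745150566, 0.10977441817522049), 65.84347534179688)
handle mean [0.7367856  0.08931396] tip 0.7604071101267964 cup mean ((0.673896312713623, 0.10056130588054657), 0.02667625993490219)
line [ 0.9726233  -0.23238751  0.7367856   0.08931396] -0.23453169
[[ 0.963  0.269 -0.001]
 [ 0.269 -0.963  0.002]
 [-0.    -0.002 -1.   ]]
```

```bash
cat >> h.py <<'E'
def down(a): return np.array([[-np.sin(a),np.cos(a),0],[np.cos(a),np.sin(a),0],[0,0,-1]])
def plan(wps,cur=None):
    """wps: (name,x,y,z,a): prints per-call goal (shift mm, turn rad) chained from the present pose"""
    if cur is None:
        o=get_obs();cur=(np.array(o["eef_pos"]),R.from_rotvec(o["eef_rot"]).as_matrix());print("t",o["clock"],"at",cur[0].round(4),"w",round(float(o["width"]),3))
    p,M=cur
    for n,x,y,z,a in wps:
        g=np.array([x,y,z]);r=R.from_matrix(M.T@down(a)).as_rotvec()
        k=int(max(1,np.ceil(np.linalg.norm(g-p)/.30),np.ceil(np.linalg.norm(r)/.85)))
        for i in range(k):
            s=np.round(M.T@(g-p)*1000/(k-i),0);t=np.round(R.from_matrix(M.T@down(a)).as_rotvec()/(k-i),2)
            print(n,s.tolist(),t.tolist(),"rows",max(np.linalg.norm(s)/62.5,np.linalg.norm(t)/.187).round(1));p=p+M@s/1000;M=M@R.from_rotvec(t).as_matrix()
    return p,M
E
python3 - <<'E'
from h import *
print(ray("top",148,188,.018),ray("top",357.5,214.5,.014),ray("top",339,131,.036))
a=-.344
plan([("over",.697,-.098,.20,a),("down",.697,-.098,.004,a),("lift",.697,-.098,.10,a),("carry",.465,-.122,.10,a),("lower",.465,-.122,.008,a)])
E
```

```text
[0.50980536 0.46379551 0.018     ] [ 0.44944375 -0.16355104  0.014     ] [ 0.69539255 -0.10056077  0.036     ]
t 0.1 at [ 0.175  -0.6253  0.2302] w 1.001
over [215.0, -122.0, 10.0] [-0.0, -0.0, -0.32] rows 4.0
over [243.0, -49.0, 11.0] [-0.0, -0.0, -0.32] rows 4.0
over [245.0, 30.0, 10.0] [-0.0, -0.0, -0.31] rows 4.0
down [-0.0, 0.0, 196.0] [-0.0, -0.0, -0.0] rows 3.1
lift [-0.0, 0.0, -96.0] [-0.0, -0.0, -0.0] rows 1.5
carry [-102.0, -210.0, 0.0] [-0.0, -0.0, -0.0] rows 3.7
lower [-0.0, 1.0, 92.0] [-0.0, -0.0, -0.0] rows 1.5
```

Careful with the scale: shifts go in shares of 600 mm and turns go in shares of 180 degrees. That gives: 215 mm / 600 = 0.3583, -122 mm / 600 = -0.2033, -0.32 rad / 3.1416 = -0.1019.

Call:
jog_arm:
  targets: [0.3583,-0.2033,0.0167,0,0,-0.1019,0,0.3583,-0.2033,0.0167,0,0,-0.1019,0,0.3583,-0.2033,0.0167,0,0,-0.1019,0,0.3583,-0.2033,0.0167,0,0,-0.1019,0,0.3583,-0.2033,0.0167,0,0,-0.1019,0]
  grip_force: 40

```text
clock: 0.72
eef_pos: [0.3549, -0.4445, 0.221]
eef_rot: [-2.996, -0.935, -0.006]
contact_force: [-0.2, -0.0, 1.2]
width: 0.999
grip_force: 0.0
```

Converted, 243 mm / 600 = 0.405, -49 mm / 600 = -0.0817, -0.32 rad / 3.1416 = -0.1019.

Call:
jog_arm:
  targets: [0.405,-0.0817,0.0183,0,0,-0.1019,0,0.405,-0.0817,0.0183,0,0,-0.1019,0,0.405,-0.0817,0.0183,0,0,-0.1019,0,0.405,-0.0817,0.0183,0,0,-0.1019,0,0.405,-0.0817,0.0183,0,0,-0.1019,0]

```text
clock: 1.35
eef_pos: [0.5273, -0.2678, 0.2098]
eef_rot: [-2.81, -1.399, -0.006]
contact_force: [-0.1, 0.7, 0.2]
width: 1.0
grip_force: 0.0
```

Converted, 245 mm / 600 = 0.4083, 30 mm / 600 = 0.05, -0.31 rad / 3.1416 = -0.0987.

Call:
jog_arm:
  targets: [0.4083,0.05,0.0167,0,0,-0.0987,0,0.4083,0.05,0.0167,0,0,-0.0987,0,0.4083,0.05,0.0167,0,0,-0.0987,0,0.4083,0.05,0.0167,0,0,-0.0987,0,0.4083,0.05,0.0167,0,0,-0.0987,0]

```text
clock: 1.98
eef_pos: [0.6986, -0.0928, 0.1986]
eef_rot: [-2.562, -1.811, -0.003]
contact_force: [-1.1, 0.4, -0.6]
width: 0.999
grip_force: 0.0
```

Run:
```python
from h import *
a=-.344
plan([("down",.697,-.0985,.05,a),("down2",.697,-.0985,.004,a)])
p,d=grab_frame("wrist");cv2.imwrite("pics/w1.png",p[:,:,::-1])
```

```text
t 1.975 at [ 0.6986 -0.0928  0.1986] w 0.999
down [-7.0, 1.0, 149.0] [-0.0, -0.0, 0.0] rows 2.4
down2 [0.0, -0.0, 46.0] [-0.0, -0.0, 0.0] rows 0.7
```

View pics/w1.png

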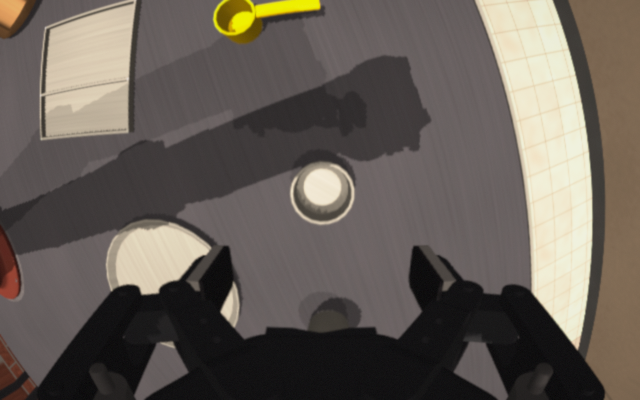

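The wrist view shows the katori rim centred at (322,193), in line with the midpoint between the fingers. I'll turn that pixel into a position.

```bash
cat >> h.py <<'E'
def wray(u,v,z,o):
    c=camera_info("wrist");K=c["intrinsics"];x=(u-K[0,2])/K[0,0];y=(v-K[1,2])/K[1,1];t=np.hypot(x,y)
    r=np.array([np.sin(t)*x/t,np.sin(t)*y/t,np.cos(t)]);M=R.from_rotvec(o["eef_rot"]).as_matrix();T=c["mount"]
    b=np.array(o["eef_pos"])+M@T[:3,3];r=M@T[:3,:3]@r;return b+r*(z-b[2])/r[2]
E
python3 - <<'E'
from h import *
o=get_obs();print(wray(322,193,.036,o), wray(292,192,.036,o),wray(353,192,.036,o),wray(322,163,.036,o),wray(322,223,.036,o))
E
```

```text
[ 0.69406148 -0.10643526  0.036     ] [ 0.6656561 -0.0950791  0.036    ] [ 0.72417658 -0.11612125  0.036     ] [ 0.70446333 -0.07745777  0.036     ] [ 0.68315768 -0.13683781  0.036     ]
```

Call:
jog_arm:
  targets: [-0.0117,0.0017,0.2483,0,0,0,0,-0.0117,0.0017,0.2483,0,0,0,0,-0.0117,0.0017,0.2483,0,0,0,0]

```text
clock: 2.4
eef_pos: [0.6907, -0.1105, 0.0464]
eef_rot: [-2.574, -1.796, 0.015]
contact_force: [-0.6, 0.4, -0.1]
width: 1.001
grip_force: 0.0
```

Converted, 46 mm / 600 = 0.0767.

Call:
jog_arm:
  targets: [0,0,0.0767,0,0,0,0,0,0,0.0767,0,0,0,0,0,0,0.0767,0,0,0,0]

```text
clock: 2.78
eef_pos: [0.6962, -0.1077, 0.007]
eef_rot: [2.572, 1.799, 0.002]
contact_force: [0.9, 0.1, 1.5]
width: 0.998
grip_force: 0.0
```

Call:
jog_arm:
  targets: [0,0,0,0,0,0,1,0,0,0,0,0,0,1,0,0,0,0,0,0,1,0,0,0,0,0,0,1,0,0,0,0,0,0,1]
  grip_force: 40

```text
clock: 3.4
eef_pos: [0.6971, -0.1062, 0.0088]
eef_rot: [2.57, 1.801, 0.004]
contact_force: [-2.3, 0.1, 5.2]
width: 0.755
grip_force: 43.0
```

Converted, -100 mm / 600 = -0.1667.

Call:
jog_arm:
  targets: [0,0,-0.1667,0,0,0,1,0,0,-0.1667,0,0,0,1,0,0,-0.1667,0,0,0,1,0,0,-0.1667,0,0,0,1,0,0,-0.1667,0,0,0,1]

```text
clock: 4.03
eef_pos: [0.6943, -0.1055, 0.1037]
eef_rot: [-2.571, -1.802, 0.004]
contact_force: [-0.8, -0.0, -0.3]
width: 0.753
grip_force: 44.6
```

Run:
```python
from h import *
a=-.344
plan([("carry",.465,-.122,.10,a),("lower",.465,-.122,.015,a)])
```

```text
t 4.025 at [ 0.6943 -0.1055  0.1037] w 0.753
carry [-94.0, -210.0, 4.0] [-0.0, 0.0, -0.0] rows 3.7
lower [0.0, 0.0, 85.0] [-0.0, 0.0, -0.0] rows 1.4
```

Converted, -210 mm / 600 = -0.35, -94 mm / 600 = -0.1567.

Call:
jog_arm:
  targets: [-0.1567,-0.35,0.0067,0,0,0,1,-0.1567,-0.35,0.0067,0,0,0,1,-0.1567,-0.35,0.0067,0,0,0,1,-0.1567,-0.35,0.0067,0,0,0,1,-0.1567,-0.35,0.0067,0,0,0,1]

```text
clock: 4.65
eef_pos: [0.461, -0.1228, 0.1004]
eef_rot: [-2.57, -1.799, 0.009]
contact_force: [1.4, 0.4, -0.4]
width: 0.752
grip_force: 44.7
```

Converted, 75 mm / 600 = 0.125.

Call:
jog_arm:
  targets: [0,0,0.125,0,0,0,1,0,0,0.125,0,0,0,1,0,0,0.125,0,0,0,1,0,0,0.125,0,0,0,1,0,0,0.125,0,0,0,1]

```text
clock: 5.28
eef_pos: [0.4673, -0.1225, 0.0277]
eef_rot: [2.571, 1.802, 0.003]
contact_force: [-0.7, -0.0, -0.4]
width: 0.754
grip_force: 45.0
```

Converted, 14 mm / 600 = 0.0233, 13 mm / 600 = 0.0217.

Call:
jog_arm:
  targets: [0,0,0.0133,0,0,0,1,0,0,0.0217,0,0,0,1,0,0,0.0233,0,0,0,1,0,0,0.0233,0,0,0,1]

```text
clock: 5.78
eef_pos: [0.466, -0.1222, 0.0122]
eef_rot: [-2.572, -1.803, 0.0]
contact_force: [-0.5, 0.2, -0.8]
width: 0.756
grip_force: 45.0
```

Call:
jog_arm:
  targets: [0,0,0,0,0,0,0,0,0,0,0,0,0,0,0,0,0,0,0,0,0,0,0,0,0,0,0,0]

```text
clock: 6.28
eef_pos: [0.4662, -0.1223, 0.0124]
eef_rot: [2.572, 1.803, 0.0]
contact_force: [0.7, 0.3, -0.2]
width: 0.996
grip_force: 0.0
```

Converted, -180 mm / 600 = -0.3, -90 mm / 600 = -0.15.

Call:
jog_arm:
  targets: [0,0,-0.15,0,0,0,0,0,0,-0.3,0,0,0,0,0,0,-0.3,0,0,0,0,0,0,-0.3,0,0,0,0,0,0,-0.3,0,0,0,0]

```text
clock: 6.9
eef_pos: [0.4654, -0.1224, 0.192]
eef_rot: [-2.572, -1.803, 0.001]
contact_force: [0.5, -1.0, -0.2]
width: 0.998
grip_force: 0.0
```

Run:
```python
from h import *
a=-.344
p,d=grab_frame("wrist");cv2.imwrite("pics/w2.png",p[:,:,::-1])
plan([("over",.641,-.2825,.18,a),("down",.641,-.2825,.035,a)])
```

```text
t 6.95 at [ 0.465  -0.1222  0.1912] w 1.004
over [-91.0, 220.0, 11.0] [-0.0, 0.0, -0.0] rows 3.8
down [0.0, 1.0, 145.0] [-0.0, 0.0, -0.0] rows 2.3
```

View pics/w2.png

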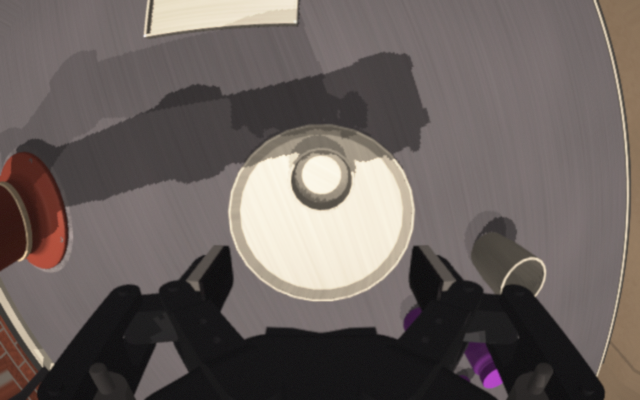

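The katori stands upright on the thali at (322,178). The thali centre is near (321,211) and the tumbler rim is at (523,275).

Run:
```python
from h import *
o=get_obs()
E=[wray(*q,.014,o)[:2] for q in((230,211),(414,211),(321,125),(321,300))];print("thali",np.mean(E[:2],0),np.mean(E[2:],0),"katori",wray(322,178,.037,o),"tumbler",wray(523,275,.09,o))
```

```text
thali [ 0.45364886 -0.15402504] [ 0.44889787 -0.16373577] katori [ 0.46755613 -0.11523978  0.037     ] tumbler [ 0.63776335 -0.2732782   0.09      ]
```

Converted, 220 mm / 600 = 0.3667, -91 mm / 600 = -0.1517.

Call:
jog_arm:
  targets: [-0.1517,0.3667,0.0183,0,0,0,0,-0.1517,0.3667,0.0183,0,0,0,0,-0.1517,0.3667,0.0183,0,0,0,0,-0.1517,0.3667,0.0183,0,0,0,0,-0.1517,0.3667,0.0183,0,0,0,0]

```text
clock: 7.58
eef_pos: [0.6417, -0.286, 0.1763]
eef_rot: [-2.573, -1.796, 0.006]
contact_force: [-0.6, -0.4, -0.5]
width: 1.0
grip_force: 0.0
```

Run:
```python
from h import *
p,d=grab_frame("wrist");cv2.imwrite("pics/w3.png",p[:,:,::-1])
plan([("down",.641,-.2825,.035,-.344)])
```

```text
t 7.625 at [ 0.6409 -0.2834  0.1771] w 0.998
down [1.0, 1.0, 142.0] [-0.01, -0.0, -0.01] rows 2.3
```

View pics/w3.png

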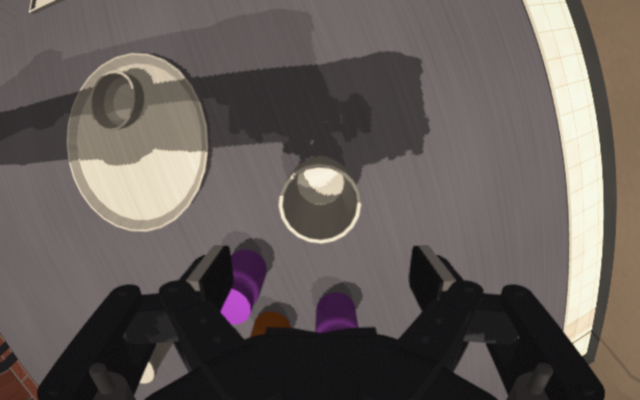

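The tumbler rim is at (320,203), centred between the fingers. I'll descend and grip.

Converted, 142 mm / 600 = 0.2367, 1 mm / 600 = 0.0017.

Call:
jog_arm:
  targets: [0.0017,0,0.2367,0,0,0,0,0.0017,0,0.2367,0,0,0,0,0.0017,0,0.2367,0,0,0,0,0.0017,0,0.2367,0,0,0,0]

```text
clock: 8.12
eef_pos: [0.6418, -0.2808, 0.0389]
eef_rot: [-2.57, -1.804, 0.001]
contact_force: [1.2, -0.5, 0.3]
width: 0.999
grip_force: 0.0
```

Call:
jog_arm:
  targets: [0,0,0,0,0,0,1,0,0,0,0,0,0,1,0,0,0,0,0,0,1,0,0,0,0,0,0,1]

```text
clock: 8.62
eef_pos: [0.6442, -0.2823, 0.043]
eef_rot: [2.569, 1.801, 0.005]
contact_force: [-2.0, 2.0, 6.9]
width: 0.746
grip_force: 43.4
```

Converted, -80 mm / 600 = -0.1333.

Call:
jog_arm:
  targets: [0,0,-0.1333,0,0,0,1,0,0,-0.1333,0,0,0,1,0,0,-0.1333,0,0,0,1,0,0,-0.1333,0,0,0,1]

```text
clock: 9.12
eef_pos: [0.6408, -0.2817, 0.1176]
eef_rot: [-2.57, -1.802, 0.004]
contact_force: [-0.6, -1.2, -1.4]
width: 0.745
grip_force: 45.1
```

Run:
```python
from h import *
a=-.344
plan([("carry",.437,-.202,.115,a),("lower",.437,-.202,.05,a)])
```

```text
t 9.125 at [ 0.6408 -0.2817  0.1176] w 0.745
carry [5.0, -219.0, 3.0] [-0.0, 0.0, -0.0] rows 3.5
lower [0.0, 0.0, 65.0] [-0.0, 0.0, -0.0] rows 1.0
```

Converted, -219 mm / 600 = -0.365, 5 mm / 600 = 0.0083.

Call:
jog_arm:
  targets: [0.0083,-0.365,0.005,0,0,0,1,0.0083,-0.365,0.005,0,0,0,1,0.0083,-0.365,0.005,0,0,0,1,0.0083,-0.365,0.005,0,0,0,1,0.0083,-0.365,0.005,0,0,0,1]

```text
clock: 9.75
eef_pos: [0.4339, -0.2013, 0.115]
eef_rot: [-2.568, -1.801, 0.007]
contact_force: [0.6, -0.3, -1.7]
width: 0.745
grip_force: 45.2
```

Converted, 56 mm / 600 = 0.0933.

Call:
jog_arm:
  targets: [0,0,0.0933,0,0,0,1,0,0,0.0933,0,0,0,1,0,0,0.0933,0,0,0,1,0,0,0.0933,0,0,0,1,0,0,0.0933,0,0,0,1]

```text
clock: 10.38
eef_pos: [0.439, -0.203, 0.0617]
eef_rot: [2.57, 1.802, 0.002]
contact_force: [-0.7, 0.3, -2.3]
width: 0.745
grip_force: 45.3
```

Converted, 14 mm / 600 = 0.0233, 12 mm / 600 = 0.02.

Call:
jog_arm:
  targets: [0,0,0.0133,0,0,0,1,0,0,0.02,0,0,0,1,0,0,0.0233,0,0,0,1,0,0,0.0233,0,0,0,1,0,0,0.0233,0,0,0,1]

```text
clock: 11.0
eef_pos: [0.438, -0.2025, 0.0462]
eef_rot: [-2.572, -1.803, 0.0]
contact_force: [0.3, -0.2, -1.7]
width: 0.748
grip_force: 45.3
```

Call:
jog_arm:
  targets: [0,0,0.0033,0,0,0,1,0,0,0.0033,0,0,0,1,0,0,0.0033,0,0,0,0,0,0,0.0033,0,0,0,0,0,0,0.0033,0,0,0,0]

```text
clock: 11.62
eef_pos: [0.4381, -0.2025, 0.0441]
eef_rot: [-2.572, -1.803, -0.0]
contact_force: [0.0, 0.4, -0.3]
width: 1.0
grip_force: 0.0
```

Converted, -160 mm / 600 = -0.2667, -60 mm / 600 = -0.1.

Call:
jog_arm:
  targets: [0,0,0,0,0,0,0,0,0,-0.1,0,0,0,0,0,0,-0.2667,0,0,0,0,0,0,-0.2667,0,0,0,0,0,0,-0.2667,0,0,0,0]

```text
clock: 12.25
eef_pos: [0.44, -0.2031, 0.2072]
eef_rot: [2.568, 1.799, 0.006]
contact_force: [0.1, 0.8, 0.0]
width: 1.001
grip_force: 0.0
```

Run:
```python
from h import *
o=get_obs();p,d=grab_frame("wrist");cv2.imwrite("pics/w4.png",p[:,:,::-1])
a=-.375
plan([("over",.510,.466,.16,a),("down",.510,.466,-.003,a)])
```

```text
t 12.3 at [ 0.4385 -0.2028  0.2053] w 1.001
over [218.0, -54.0, 15.0] [0.0, 0.0, 0.01] rows 3.6
over [217.0, -56.0, 15.0] [0.0, 0.0, 0.01] rows 3.6
over [216.0, -58.0, 15.0] [0.0, 0.0, 0.01] rows 3.6
down [0.0, -0.0, 163.0] [0.0, 0.0, -0.0] rows 2.6
```

View pics/w4.png

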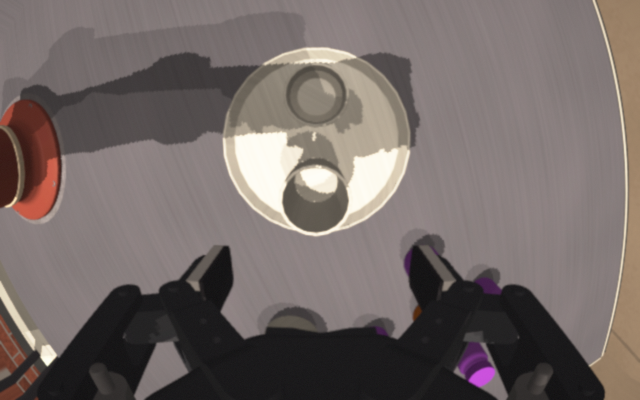

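The tumbler (316,197) and katori (316,94) both stand upright side by side on the thali. Next is the dish.

Converted, 218 mm / 600 = 0.3633, -54 mm / 600 = -0.09, 0.01 rad / 3.1416 = 0.0032.

Call:
jog_arm:
  targets: [0.3633,-0.09,0.025,0,0,0.0032,0,0.3633,-0.09,0.025,0,0,0.0032,0,0.3633,-0.09,0.025,0,0,0.0032,0,0.3633,-0.09,0.025,0,0,0.0032,0]

```text
clock: 12.8
eef_pos: [0.4603, 0.0242, 0.1877]
eef_rot: [-2.575, -1.794, 0.004]
contact_force: [0.5, -0.7, 0.6]
width: 1.0
grip_force: 0.0
```

Converted, 217 mm / 600 = 0.3617, -56 mm / 600 = -0.0933, 0.01 rad / 3.1416 = 0.0032.

Call:
jog_arm:
  targets: [0.3617,-0.0933,0.025,0,0,0.0032,0,0.3617,-0.0933,0.025,0,0,0.0032,0,0.3617,-0.0933,0.025,0,0,0.0032,0,0.3617,-0.0933,0.025,0,0,0.0032,0]

```text
clock: 13.3
eef_pos: [0.4835, 0.2472, 0.1722]
eef_rot: [-2.585, -1.782, 0.005]
contact_force: [0.6, -1.0, 0.4]
width: 0.997
grip_force: 0.0
```

Converted, 216 mm / 600 = 0.36, -58 mm / 600 = -0.0967, 0.01 rad / 3.1416 = 0.0032.

Call:
jog_arm:
  targets: [0.36,-0.0967,0.025,0,0,0.0032,0,0.36,-0.0967,0.025,0,0,0.0032,0,0.36,-0.0967,0.025,0,0,0.0032,0,0.36,-0.0967,0.025,0,0,0.0032,0,0.36,-0.0967,0.025,0,0,0.0032,0]

```text
clock: 13.92
eef_pos: [0.5055, 0.4693, 0.1558]
eef_rot: [-2.592, -1.771, 0.007]
contact_force: [0.1, -0.7, 0.0]
width: 0.997
grip_force: 0.0
```

Call:
jog_arm:
  targets: [0,0,0,0,0,0,0,0,0,0,0,0,0,0]

```text
clock: 14.18
eef_pos: [0.5095, 0.4639, 0.1588]
eef_rot: [2.6, 1.761, -0.002]
contact_force: [0.1, 1.0, -0.2]
width: 1.0
grip_force: 0.0
```

Run:
```python
from h import *
p,d=grab_frame("wrist");cv2.imwrite("pics/w5.png",p[:,:,::-1])
plan([("down",.510,.466,-.003,-.375)])
```

```text
t 14.225 at [0.5096 0.4642 0.1592] w 1.002
down [2.0, -0.0, 162.0] [0.0, 0.0, -0.01] rows 2.6
```

View pics/w5.png

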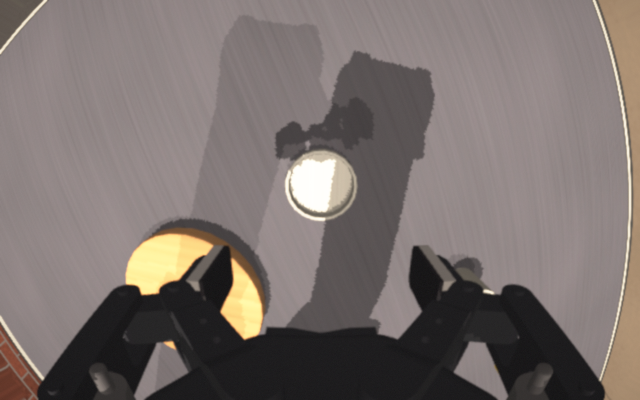

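The dish centre is at (321,185), centred between the fingers. I'll check its position along the other axis.

Run:
```python
from h import *
o=get_obs();E=[wray(*q,.018,o)[:2] for q in((286,184),(356,184),(321,150),(321,220))];print(np.mean(E[:2],0),np.mean(E[2:],0),np.linalg.norm(E[0]-E[1]),np.linalg.norm(E[2]-E[3]))
```

```text
[0.51075959 0.46822919] [0.51005503 0.46649164] 0.06595193315480989 0.0676610249688661
```

Converted, 162 mm / 600 = 0.27, 120 mm / 600 = 0.2.

Call:
jog_arm:
  targets: [0.005,0,0.2,0,0,0,0,0.005,0,0.2,0,0,0,0,0.005,0,0.27,0,0,0,0,0.005,0,0.27,0,0,0,0,0.005,0,0.27,0,0,0,0]

```text
clock: 14.85
eef_pos: [0.5113, 0.4697, -0.0004]
eef_rot: [-2.599, -1.763, -0.006]
contact_force: [0.7, 0.4, 0.9]
width: 0.998
grip_force: 0.0
```

Call:
jog_arm:
  targets: [0,0,0,0,0,0,1,0,0,0,0,0,0,1,0,0,0,0,0,0,1,0,0,0,0,0,0,1]

```text
clock: 15.35
eef_pos: [0.5115, 0.4704, 0.0008]
eef_rot: [-2.599, -1.763, -0.009]
contact_force: [-0.1, -1.7, 7.1]
width: 0.758
grip_force: 45.9
```

Converted, -130 mm / 600 = -0.2167.

Call:
jog_arm:
  targets: [0,0,-0.2167,0,0,0,1,0,0,-0.2167,0,0,0,1,0,0,-0.2167,0,0,0,1,0,0,-0.2167,0,0,0,1,0,0,-0.2167,0,0,0,1]

```text
clock: 15.98
eef_pos: [0.509, 0.4676, 0.1253]
eef_rot: [2.598, 1.764, -0.006]
contact_force: [0.2, 0.6, -2.4]
width: 0.762
grip_force: 45.6
```

Run:
```python
from h import *
a=-.375;c=np.array([.446,.158]);T=c+.035*np.array([.366,.930]);print(T)
plan([("carry",*T,.08,a)])
```

```text
[0.45881 0.19055]
t 15.975 at [0.509  0.4676 0.1253] w 0.762
carry [-276.0, 56.0, 46.0] [-0.0, 0.0, -0.0] rows 4.6
```

Converted, -276 mm / 600 = -0.46, 56 mm / 600 = 0.0933.

Call:
jog_arm:
  targets: [-0.46,0.0933,0.0333,0,0,0,1,-0.46,0.0933,0.0333,0,0,0,1,-0.46,0.0933,0.0333,0,0,0,1,-0.46,0.0933,0.0333,0,0,0,1,-0.46,0.0933,0.0333,0,0,0,1]

```text
clock: 16.6
eef_pos: [0.4582, 0.1865, 0.1056]
eef_rot: [2.602, 1.759, -0.01]
contact_force: [0.9, 1.1, -1.3]
width: 0.761
grip_force: 45.6
```

Call:
jog_arm:
  targets: [0,0,0,0,0,0,1,0,0,0,0,0,0,1]

```text
clock: 16.85
eef_pos: [0.46, 0.1926, 0.1068]
eef_rot: [-2.598, -1.765, 0.0]
contact_force: [0.1, 1.0, -0.7]
width: 0.764
grip_force: 45.6
```

Run:
```python
from h import *
p,d=grab_frame("wrist");q,d=grab_frame("scene")
cv2.imwrite("pics/w6.png",np.hstack([p[60:360,120:520,::-1],cv2.resize(q[190:290,300:433,::-1],(400,300))]))
a=-.375;T=(.4588,.1906)
plan([("lower",*T,.02,a),("lower2",*T,.004,a)])
```

```text
t 16.95 at [0.4601 0.1935 0.1071] w 0.763
lower [-3.0, -0.0, 87.0] [-0.0, -0.0, -0.0] rows 1.4
lower2 [-0.0, -0.0, 16.0] [-0.0, -0.0, -0.0] rows 0.3
```

View pics/w6.png

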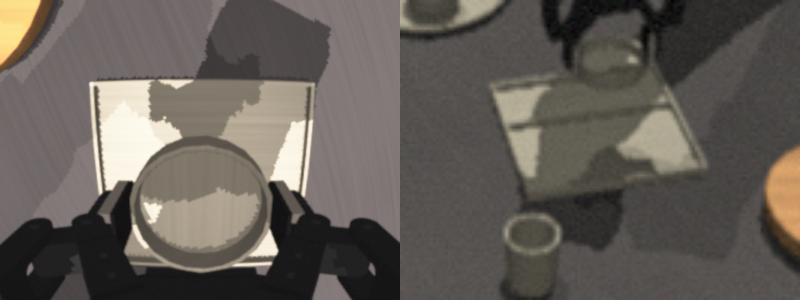

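The dish is held level above the wide lane, with its rim near (200,205) in the left half of the picture. I'll lower it.

Converted, 100 mm / 600 = 0.1667, 87 mm / 600 = 0.145.

Call:
jog_arm:
  targets: [-0.005,0,0.1,0,0,0,1,-0.005,0,0.145,0,0,0,1,-0.005,0,0.145,0,0,0,1,-0.005,0,0.1667,0,0,0,1,-0.005,0,0.1667,0,0,0,1]

```text
clock: 17.58
eef_pos: [0.4592, 0.1894, 0.0075]
eef_rot: [-2.599, -1.765, -0.001]
contact_force: [0.4, -0.8, -1.5]
width: 0.766
grip_force: 45.6
```

Converted, 4 mm / 600 = 0.0067, 3 mm / 600 = 0.005.

Call:
jog_arm:
  targets: [0,0,0.005,0,0,0,1,0,0,0.0067,0,0,0,1,0,0,0.0067,0,0,0,1]

```text
clock: 17.95
eef_pos: [0.4593, 0.189, 0.0037]
eef_rot: [2.599, 1.764, 0.001]
contact_force: [0.5, -0.1, 0.7]
width: 0.763
grip_force: 45.7
```

Call:
jog_arm:
  targets: [0,0,0,0,0,0,0,0,0,0,0,0,0,0,0,0,0,0,0,0,0,0,0,0,0,0,0,0]

```text
clock: 18.45
eef_pos: [0.459, 0.189, 0.0034]
eef_rot: [-2.599, -1.765, -0.0]
contact_force: [0.2, -0.1, -0.4]
width: 1.001
grip_force: 0.0
```

Converted, -200 mm / 600 = -0.3333, -50 mm / 600 = -0.0833.

Call:
jog_arm:
  targets: [0,0,-0.0833,0,0,0,0,0,0,-0.3333,0,0,0,0,0,0,-0.3333,0,0,0,0,0,0,-0.3333,0,0,0,0,0,0,-0.3333,0,0,0,0]

```text
clock: 19.08
eef_pos: [0.4601, 0.1894, 0.2053]
eef_rot: [2.599, 1.763, 0.008]
contact_force: [-0.6, 0.1, -1.5]
width: 0.998
grip_force: 0.0
```

Run:
```python
from h import *
p,d=grab_frame("wrist");cv2.imwrite("pics/w7.png",p[:,:,::-1]);o=get_obs();print(o["eef_pos"],o["eef_rot"])
c=plan([("over",.5195,-.4367,.19,.785)])
```

```text
[0.45899261 0.18869807 0.20360069] [2.59900106e+00 1.76387936e+00 1.45564397e-03]
t 19.125 at [0.459  0.1887 0.2036] w 0.999
over [-186.0, 96.0, 5.0] [0.0, 0.0, -0.39] rows 3.3
over [-209.0, 18.0, 4.0] [0.0, 0.0, -0.39] rows 3.4
over [-199.0, -63.0, 5.0] [0.0, 0.0, -0.38] rows 3.3
```

View pics/w7.png

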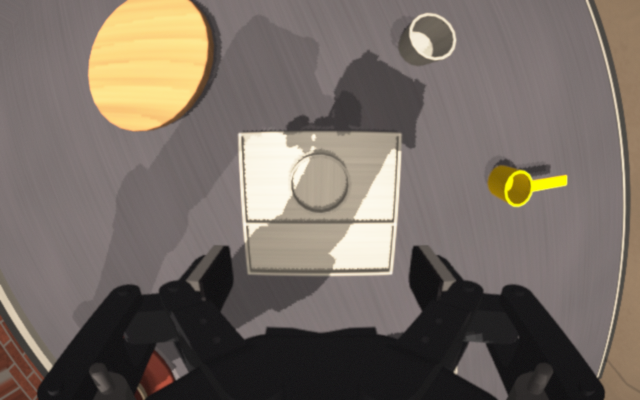

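The dish lies flat in the wide lane, centred at (320,182), with the divider at row 221. Next is the jar.

Converted, -186 mm / 600 = -0.31, 96 mm / 600 = 0.16, -0.39 rad / 3.1416 = -0.1241.

Call:
jog_arm:
  targets: [-0.31,0.16,0.0083,0,0,-0.1241,0,-0.31,0.16,0.0083,0,0,-0.1241,0,-0.31,0.16,0.0083,0,0,-0.1241,0,-0.31,0.16,0.0083,0,0,-0.1241,0]

```text
clock: 19.62
eef_pos: [0.478, -0.0243, 0.1958]
eef_rot: [-2.213, -2.226, 0.008]
contact_force: [0.4, 0.1, 0.5]
width: 1.008
grip_force: 0.0
```

Converted, -209 mm / 600 = -0.3483, 18 mm / 600 = 0.03, -0.39 rad / 3.1416 = -0.1241.

Call:
jog_arm:
  targets: [-0.3483,0.03,0.0067,0,0,-0.1241,0,-0.3483,0.03,0.0067,0,0,-0.1241,0,-0.3483,0.03,0.0067,0,0,-0.1241,0,-0.3483,0.03,0.0067,0,0,-0.1241,0]

```text
clock: 20.12
eef_pos: [0.4979, -0.2334, 0.1911]
eef_rot: [-1.74, -2.61, 0.004]
contact_force: [0.2, 1.1, 1.2]
width: 1.0
grip_force: 0.0
```

Converted, -199 mm / 600 = -0.3317, -63 mm / 600 = -0.105, -0.38 rad / 3.1416 = -0.121.

Call:
jog_arm:
  targets: [-0.3317,-0.105,0.0083,0,0,-0.121,0,-0.3317,-0.105,0.0083,0,0,-0.121,0,-0.3317,-0.105,0.0083,0,0,-0.121,0,-0.3317,-0.105,0.0083,0,0,-0.121,0]

```text
clock: 20.62
eef_pos: [0.5168, -0.4413, 0.1848]
eef_rot: [-1.215, -2.891, 0.002]
contact_force: [-0.7, 0.5, -0.2]
width: 0.998
grip_force: 0.0
```

Call:
jog_arm:
  targets: [0,0,0,0,0,0,0,0,0,0,0,0,0,0,0,0,0,0,0,0,0]

```text
clock: 21.0
eef_pos: [0.5207, -0.4335, 0.1894]
eef_rot: [-1.202, -2.902, -0.001]
contact_force: [-0.4, 0.1, 0.5]
width: 1.001
grip_force: 0.0
```

Run:
```python
from h import *
o=dict(get_obs());p,d=grab_frame("wrist");cv2.imwrite("pics/w8.png",p[:,:,::-1])
import pickle;pickle.dump(o,open("o8.pkl","wb"))
plan([("down",.5195,-.4367,.027,.785)])
p0=dict(eef_pos=[0.45899261,0.18869807,0.20360069],eef_rot=[2.599,1.7639,.0015])
E=[wray(*q,.021,p0)[:2] for q in((292,181),(348,181),(320,152),(320,211))];print("dish",np.mean(E[:2],0),np.mean(E[2:],0))
```

```text
t 21.05 at [ 0.5206 -0.4339  0.1896] w 0.997
down [-1.0, -3.0, 163.0] [0.0, -0.0, 0.0] rows 2.6
dish [0.45763329 0.18921798] [0.45717241 0.18805791]
```

View pics/w8.png

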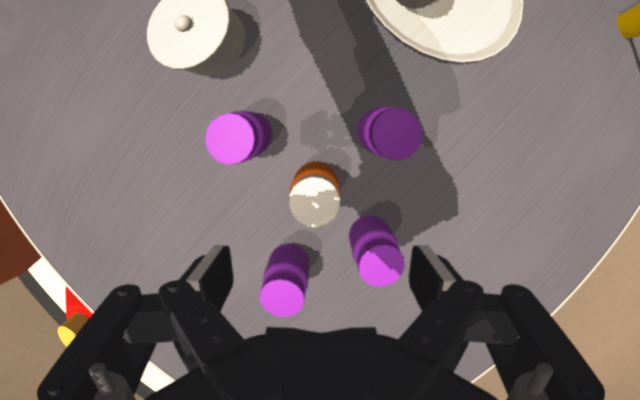

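The jar lid is at (315,202), slightly left of the finger midline. The finger path on both sides of it is clear of the purple jars.

Run:
```python
from h import *
import pickle;o=pickle.load(open("o8.pkl","rb"));o["eef_pos"]=np.array([ 0.5206,-0.4339,0.1896])
g=wray(315,202,.085,o);print(g)
M=R.from_rotvec(o["eef_rot"]).as_matrix()
print("jar in tool",(M.T@(g-o["eef_pos"])*1000).round(1))
for n,q in dict(p1=(.5256,-.3478),p2=(.6045,-.4353),p3=(.5649,-.5244),p4=(.432,-.4478)).items():print(n,(M.T@(np.array([*q,.085])-o["eef_pos"])*1000).round(0))
```

```text
[ 0.51793875 -0.43908037  0.085     ]
jar in tool [ -1.9  -5.6 104.6]
p1 [ 57.  64. 105.]
p2 [-60.  58. 105.]
p3 [-95. -33. 104.]
p4 [ 53. -73. 105.]
```

Converted, 164 mm / 600 = 0.2733, 150 mm / 600 = 0.25.

Call:
jog_arm:
  targets: [-0.0033,-0.0067,0.05,0,0,0,0,-0.0033,-0.0067,0.15,0,0,0,0,-0.0033,-0.0067,0.25,0,0,0,0,-0.0033,-0.0067,0.2733,0,0,0,0,-0.0033,-0.0067,0.2733,0,0,0,0]

```text
clock: 21.68
eef_pos: [0.5193, -0.4398, 0.026]
eef_rot: [1.206, 2.9, 0.001]
contact_force: [1.0, -0.4, -0.0]
width: 0.998
grip_force: 0.0
```

Call:
jog_arm:
  targets: [0,0,0,0,0,0,1,0,0,0,0,0,0,1,0,0,0,0,0,0,1,0,0,0,0,0,0,1,0,0,0,0,0,0,1]
  grip_force: 45

```text
clock: 22.3
eef_pos: [0.5202, -0.4409, 0.0282]
eef_rot: [1.206, 2.896, -0.001]
contact_force: [-0.0, 0.5, 5.7]
width: 0.542
grip_force: 47.0
```

Converted, -165 mm / 600 = -0.275.

Call:
jog_arm:
  targets: [0,0,-0.275,0,0,0,1,0,0,-0.275,0,0,0,1,0,0,-0.275,0,0,0,1,0,0,-0.275,0,0,0,1,0,0,-0.275,0,0,0,1]

```text
clock: 22.92
eef_pos: [0.5172, -0.4399, 0.1888]
eef_rot: [-1.206, -2.897, 0.0]
contact_force: [-0.1, -0.2, -2.9]
width: 0.547
grip_force: 47.5
```

Run:
```python
from h import *
plan([("over",.458,.189,.17,.785)])
```

```text
t 22.925 at [ 0.5172 -0.4399  0.1888] w 0.547
over [163.0, 134.0, 7.0] [-0.0, -0.0, -0.0] rows 3.4
over [162.0, 134.0, 6.0] [-0.0, -0.0, -0.0] rows 3.4
over [163.0, 133.0, 7.0] [-0.0, -0.0, -0.0] rows 3.4
```

Call:
jog_arm:
  targets: [0.2717,0.2233,0.0117,0,0,0,1,0.2717,0.2233,0.0117,0,0,0,1,0.2717,0.2233,0.0117,0,0,0,1,0.2717,0.2233,0.0117,0,0,0,1]

```text
clock: 23.42
eef_pos: [0.4969, -0.2246, 0.1815]
eef_rot: [-1.195, -2.899, -0.003]
contact_force: [-0.1, -0.9, -1.7]
width: 0.551
grip_force: 47.5
```

Converted, 162 mm / 600 = 0.27, 134 mm / 600 = 0.2233.

Call:
jog_arm:
  targets: [0.27,0.2233,0.01,0,0,0,1,0.27,0.2233,0.01,0,0,0,1,0.27,0.2233,0.01,0,0,0,1,0.27,0.2233,0.01,0,0,0,1]

```text
clock: 23.92
eef_pos: [0.4774, -0.0163, 0.176]
eef_rot: [-1.195, -2.901, -0.001]
contact_force: [-0.3, -0.8, -1.6]
width: 0.549
grip_force: 47.5
```

Converted, 163 mm / 600 = 0.2717, 133 mm / 600 = 0.2217.

Call:
jog_arm:
  targets: [0.2717,0.2217,0.0117,0,0,0,1,0.2717,0.2217,0.0117,0,0,0,1,0.2717,0.2217,0.0117,0,0,0,1,0.2717,0.2217,0.0117,0,0,0,1,0.2717,0.2217,0.0117,0,0,0,1]

```text
clock: 24.55
eef_pos: [0.4573, 0.1903, 0.1688]
eef_rot: [-1.199, -2.9, 0.002]
contact_force: [0.0, -0.6, -2.4]
width: 0.546
grip_force: 47.5
```

Converted, 80 mm / 600 = 0.1333, 50 mm / 600 = 0.0833.

Call:
jog_arm:
  targets: [0,0,0.0833,0,0,0,1,0,0,0.1333,0,0,0,1,0,0,0.1333,0,0,0,1,0,0,0.1333,0,0,0,1,0,0,0.1333,0,0,0,1]

```text
clock: 25.18
eef_pos: [0.4601, 0.1886, 0.0916]
eef_rot: [1.208, 2.898, 0.003]
contact_force: [-0.6, -0.4, -2.1]
width: 0.544
grip_force: 47.5
```

Run:
```python
from h import *
plan([("lower",.458,.189,.05,.785),("lower2",.458,.189,.035,.785)])
p,d=grab_frame("wrist");q,d=grab_frame("scene")
cv2.imwrite("pics/w9.png",np.hstack([p[60:360,120:520,::-1],cv2.resize(q[190:290,300:433,::-1],(400,300))]))
```

```text
t 25.175 at [0.4601 0.1886 0.0916] w 0.544
lower [2.0, -1.0, 42.0] [0.0, 0.0, -0.0] rows 0.7
lower2 [-0.0, -0.0, 15.0] [0.0, 0.0, -0.0] rows 0.2
```

View pics/w9.png

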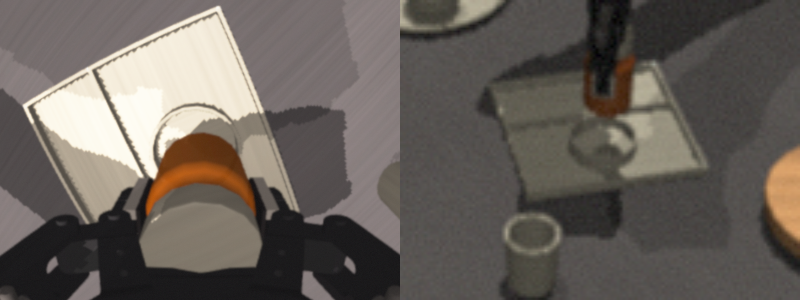

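The jar is held upright above the dish, whose rim is at about (198,145) in the left half of the picture. I'll lower it.

Converted, 50 mm / 600 = 0.0833, 42 mm / 600 = 0.07.

Call:
jog_arm:
  targets: [0.0033,-0.0017,0.07,0,0,0,1,0.0033,-0.0017,0.07,0,0,0,1,0.0033,-0.0017,0.0833,0,0,0,1,0.0033,-0.0017,0.0833,0,0,0,1,0.0033,-0.0017,0.0833,0,0,0,1]

```text
clock: 25.9
eef_pos: [0.4576, 0.1896, 0.0411]
eef_rot: [1.207, 2.899, 0.002]
contact_force: [-0.3, -0.5, -1.4]
width: 0.548
grip_force: 47.6
```

Converted, 6 mm / 600 = 0.01, 3 mm / 600 = 0.005.

Call:
jog_arm:
  targets: [0,0,0.005,0,0,0,1,0,0,0.01,0,0,0,1,0,0,0.01,0,0,0,1,0,0,0.01,0,0,0,1]

```text
clock: 26.4
eef_pos: [0.4572, 0.1895, 0.0351]
eef_rot: [1.207, 2.9, 0.0]
contact_force: [-0.9, -0.9, 5.3]
width: 0.543
grip_force: 48.3
```

Call:
jog_arm:
  targets: [0,0,0,0,0,0,0,0,0,0,0,0,0,0,0,0,0,0,0,0,0,0,0,0,0,0,0,0]

```text
clock: 26.9
eef_pos: [0.457, 0.1894, 0.0343]
eef_rot: [-1.207, -2.9, -0.0]
contact_force: [-0.1, -0.3, 0.0]
width: 0.997
grip_force: 0.0
```

Call:
jog_arm:
  targets: [0,0,-0.0833,0,0,0,0,0,0,-0.2667,0,0,0,0,0,0,-0.2667,0,0,0,0,0,0,-0.2667,0,0,0,0,0,0,-0.2667,0,0,0,0]

```text
clock: 27.52
eef_pos: [0.4565, 0.1886, 0.1937]
eef_rot: [-1.207, -2.9, 0.002]
contact_force: [-0.4, 0.4, 0.6]
width: 1.0
grip_force: 0.0
```

Run:
```python
from h import *
plan([("over",.678,.103,.16,1.336)])
```

```text
t 27.525 at [0.4565 0.1886 0.1937] w 1.0
over [-217.0, 97.0, 34.0] [-0.0, -0.0, -0.55] rows 3.8
```

Converted, -217 mm / 600 = -0.3617, 97 mm / 600 = 0.1617, -0.55 rad / 3.1416 = -0.1751.

Call:
jog_arm:
  targets: [-0.3617,0.1617,0.0567,0,0,-0.1751,0,-0.3617,0.1617,0.0567,0,0,-0.1751,0,-0.3617,0.1617,0.0567,0,0,-0.1751,0,-0.3617,0.1617,0.0567,0,0,-0.1751,0,-0.3617,0.1617,0.0567,0,0,-0.1751,0]

```text
clock: 28.15
eef_pos: [0.6805, 0.0991, 0.1548]
eef_rot: [-0.385, -3.113, 0.006]
contact_force: [-0.5, 0.6, -0.4]
width: 0.996
grip_force: 0.0
```

Call:
jog_arm:
  targets: [0,0,0,0,0,0,0,0,0,0,0,0,0,0,0,0,0,0,0,0,0]

```text
clock: 28.52
eef_pos: [0.678, 0.1047, 0.1609]
eef_rot: [0.371, 3.119, -0.0]
contact_force: [-0.3, 0.2, -0.4]
width: 1.003
grip_force: 0.0
```

Run:
```python
from h import *
import pickle
p,d=grab_frame("wrist");cv2.imwrite("pics/w10.png",p[:,:,::-1]);o=get_obs();pickle.dump(dict(o),open("o10.pkl","wb"))
plan([("down",.678,.103,.014,1.336)])
```

```text
t 28.575 at [0.6782 0.1045 0.161 ] w 1.004
down [-0.0, -1.0, 147.0] [-0.0, 0.0, -0.0] rows 2.4
```

View pics/w10.png

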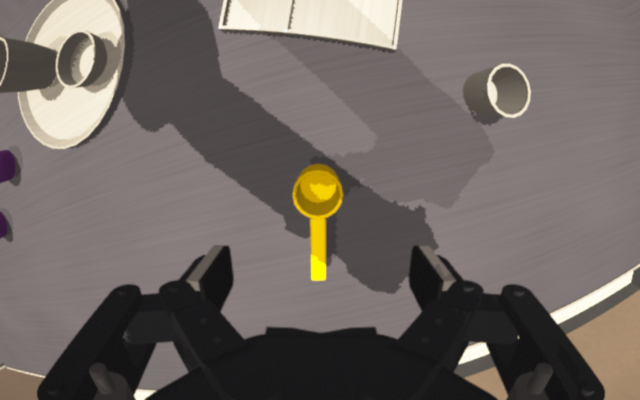

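The scoop cup is at (318,193) with its handle straight down to (318,279), so it is square to the gripper.

Run:
```python
from h import *
o=get_obs();M=R.from_rotvec(o["eef_rot"]).as_matrix()
for q in((318,193),(294,192),(343,192),(318,279)):
    g=wray(*q,.044,o);print(g,(M.T@(g-o["eef_pos"])*1000).round(1))
```

```text
[0.67454727 0.10247692 0.044     ] [  3.2  -2.8 117. ]
[0.66877301 0.0824879  0.044     ] [  4.1 -23.6 117. ]
[0.67875989 0.12371034 0.044     ] [  4.   18.8 117. ]
[0.75668157 0.08232169 0.044     ] [-81.4  -3.1 117. ]
```

Converted, 149 mm / 600 = 0.2483, 120 mm / 600 = 0.2.

Call:
jog_arm:
  targets: [0.0033,-0.0033,0.1,0,0,0,0,0.0033,-0.0033,0.2,0,0,0,0,0.0033,-0.0033,0.2483,0,0,0,0,0.0033,-0.0033,0.2483,0,0,0,0,0.0033,-0.0033,0.2483,0,0,0,0]

```text
clock: 29.2
eef_pos: [0.6776, 0.1032, 0.0135]
eef_rot: [0.374, 3.116, 0.003]
contact_force: [1.1, 0.6, 0.2]
width: 0.996
grip_force: 0.0
```

Call:
jog_arm:
  targets: [0,0,0,0,0,0,1,0,0,0,0,0,0,1,0,0,0,0,0,0,1,0,0,0,0,0,0,1,0,0,0,0,0,0,1]
  grip_force: 30

```text
clock: 29.82
eef_pos: [0.677, 0.1024, 0.0129]
eef_rot: [0.375, 3.117, 0.001]
contact_force: [-0.9, -1.4, 5.4]
width: 0.506
grip_force: 30.4
```

Converted, -100 mm / 600 = -0.1667.

Call:
jog_arm:
  targets: [0,0,-0.1667,0,0,0,1,0,0,-0.1667,0,0,0,1,0,0,-0.1667,0,0,0,1,0,0,-0.1667,0,0,0,1,0,0,-0.1667,0,0,0,1]

```text
clock: 30.45
eef_pos: [0.6753, 0.1016, 0.1092]
eef_rot: [-0.374, -3.116, 0.003]
contact_force: [0.5, -0.2, -0.9]
width: 0.507
grip_force: 30.9
```

Run:
```python
from h import *
plan([("over",.427,.110,.11,1.196)])
```

```text
t 30.45 at [0.6753 0.1016 0.1092] w 0.507
over [243.0, -51.0, 0.0] [-0.0, -0.0, 0.14] rows 4.0
```

Converted, 243 mm / 600 = 0.405, -51 mm / 600 = -0.085, 0.14 rad / 3.1416 = 0.0446.

Call:
jog_arm:
  targets: [0.405,-0.085,0,0,0,0.0446,1,0.405,-0.085,0,0,0,0.0446,1,0.405,-0.085,0,0,0,0.0446,1,0.405,-0.085,0,0,0,0.0446,1,0.405,-0.085,0,0,0,0.0446,1]

```text
clock: 31.08
eef_pos: [0.4203, 0.1085, 0.11]
eef_rot: [-0.58, -3.079, 0.011]
contact_force: [1.5, -0.7, -0.3]
width: 0.508
grip_force: 30.9
```

Call:
jog_arm:
  targets: [0,0,0.0667,0,0,0,1,0,0,0.0667,0,0,0,1,0,0,0.0667,0,0,0,1,0,0,0.0667,0,0,0,1]

```text
clock: 31.58
eef_pos: [0.4291, 0.1106, 0.0721]
eef_rot: [0.592, 3.084, 0.002]
contact_force: [0.7, 0.2, -0.6]
width: 0.507
grip_force: 30.9
```

Run:
```python
from h import *
plan([("l",.427,.110,.026,1.196),("l",.427,.110,.016,1.196)])
p,d=grab_frame("wrist");q,d=grab_frame("top")
cv2.imwrite("pics/w11.png",np.hstack([p[60:360,120:520,::-1],cv2.resize(q[165:265,200:333,::-1],(400,300))]))
```

```text
t 31.575 at [0.4291 0.1106 0.0721] w 0.507
l [2.0, -1.0, 46.0] [0.0, 0.0, -0.0] rows 0.7
l [-0.0, -0.0, 10.0] [0.0, 0.0, -0.0] rows 0.2
```

View pics/w11.png

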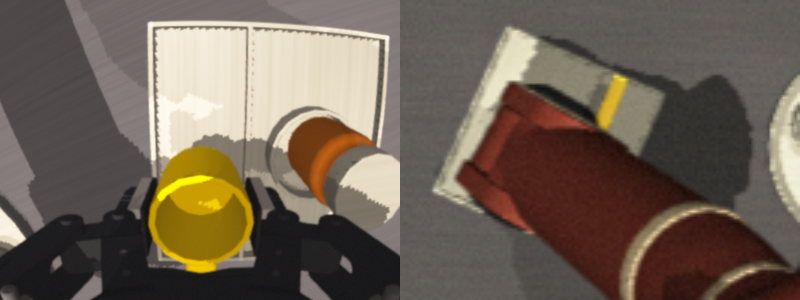

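The cup (200,215) lines up with the middle of the narrow lane, between columns 152 and 248, and the jar stands in the dish. I'll lower the scoop.

Converted, 50 mm / 600 = 0.0833, 46 mm / 600 = 0.0767.

Call:
jog_arm:
  targets: [0.0033,-0.0017,0.0667,0,0,0,1,0.0033,-0.0017,0.0767,0,0,0,1,0.0033,-0.0017,0.0767,0,0,0,1,0.0033,-0.0017,0.0833,0,0,0,1,0.0033,-0.0017,0.0833,0,0,0,1]

```text
clock: 32.3
eef_pos: [0.4264, 0.1101, 0.0218]
eef_rot: [0.591, 3.084, 0.001]
contact_force: [-0.0, -0.2, 0.1]
width: 0.512
grip_force: 31.0
```

Converted, 5 mm / 600 = 0.0083, 3 mm / 600 = 0.005.

Call:
jog_arm:
  targets: [0,0,0.005,0,0,0,1,0,0,0.0083,0,0,0,1,0,0,0.0083,0,0,0,1]

```text
clock: 32.67
eef_pos: [0.4259, 0.11, 0.0162]
eef_rot: [-0.591, -3.085, 0.0]
contact_force: [0.1, -0.0, 0.4]
width: 0.512
grip_force: 31.0
```

Converted, 1 mm / 600 = 0.0017.

Call:
jog_arm:
  targets: [0,0,0.0017,0,0,0,0.33,0,0,0.0017,0,0,0,0.33,0,0,0.0017,0,0,0,0.33,0,0,0.0017,0,0,0,0.33]

```text
clock: 33.17
eef_pos: [0.426, 0.1101, 0.0154]
eef_rot: [0.591, 3.085, 0.0]
contact_force: [-0.1, 0.2, 0.2]
width: 0.669
grip_force: 0.0
```

Converted, -180 mm / 600 = -0.3, -120 mm / 600 = -0.2.

Call:
jog_arm:
  targets: [0,0,-0.05,0,0,0,0.33,0,0,-0.1,0,0,0,0.33,0,0,-0.2,0,0,0,0.33,0,0,-0.3,0,0,0,0.33,0,0,-0.3,0,0,0,0.33]

```text
clock: 33.8
eef_pos: [0.4284, 0.1114, 0.1992]
eef_rot: [0.591, 3.077, 0.006]
contact_force: [0.3, 0.8, -0.5]
width: 0.669
grip_force: 0.0
```

Converted, -250 mm / 600 = -0.4167, -150 mm / 600 = -0.25.

Call:
jog_arm:
  targets: [0.1667,0,0,0,0,0,0.33,0.1667,0,0,0,0,0,0.33,0,-0.25,0,0,0,0,0.33,0,-0.4167,0,0,0,0,0.33,0,-0.4167,0,0,0,0,0.33]

```text
clock: 34.42
eef_pos: [0.3378, -0.0405, 0.1948]
eef_rot: [-0.589, -3.085, 0.0]
contact_force: [1.5, -1.0, 0.8]
width: 0.669
grip_force: 0.0
```

Run:
```python
from h import *
o=get_obs();print(o["clock"],o["eef_pos"],o["eef_rot"])
q,d=grab_frame("top");s,_=grab_frame("scene")
cv2.imwrite("pics/e1.png",np.vstack([q[90:290,120:520,::-1].repeat(2,0).repeat(2,1)[:400],]) )
np.save("topE.npy",d);cv2.imwrite("pics/e2.png",cv2.resize(s[120:320,180:500,::-1],(800,500),interpolation=cv2.INTER_CUBIC))
```

```text
34.425 [ 0.33780282 -0.04054245  0.19481993] [-5.88618898e-01 -3.08509001e+00  1.58598830e-04]
```

View pics/e2.png

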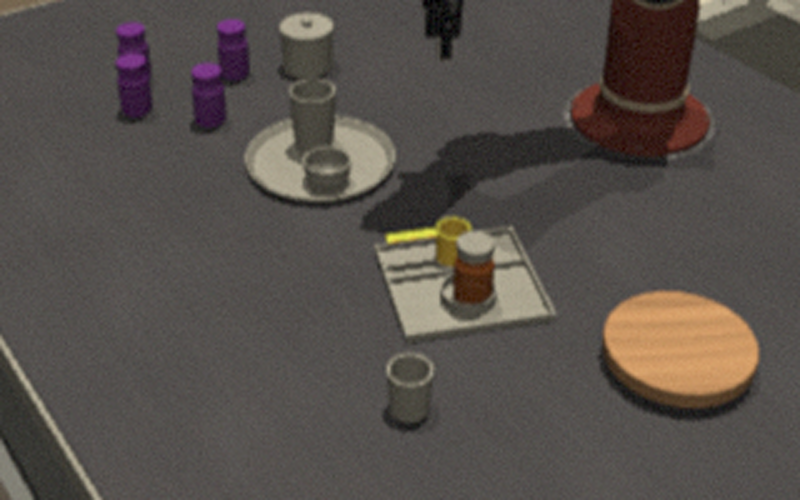

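Both sets are made up: the tumbler and katori stand on the thali, the jar is in the dish at (473,275), and the scoop is in the narrow lane at (452,240). I'll run a short numeric check before handing in.

Run:
```python
from h import *
P=cloud("top",np.load("topE.npy"));c=np.array([.446,.158]);a=-.375;A=np.array([[np.cos(a),np.sin(a)],[-np.sin(a),np.cos(a)]])
f=P.reshape(-1,3)
for n,(x,y,r,lo,hi) in dict(jar=(.457,.189,.045,.08,.11),cup=(.426,.11,.03,.036,.06),dishrim=(.457,.189,.038,.014,.03),tumbler=(.438,-.203,.04,.075,.11),katori=(.466,-.12,.035,.03,.05),short=(.618,.294,.04,.045,.07),tin=(.3236,-.4044,.06,.06,.1),board=(.3274,.4021,.1,.025,.05)).items():
    q=f[(np.hypot(f[:,0]-x,f[:,1]-y)<r)&(f[:,2]>lo)&(f[:,2]<hi)]
    if len(q)<8:print(n,len(q));continue
    m,R_=cv2.minEnclosingCircle(q[:,:2].astype(np.float32));print(n,np.round(m,4),round(2*R_,3),"z",np.median(q[:,2]).round(4),"tray",(A@(np.array(m)-c)).round(4),len(q))
```

```text
jar [0.4554 0.1924] 0.043 z 0.0918 tray [-0.0039  0.0355] 191
cup [0.4293 0.1088] 0.052 z 0.0468 tray [ 0.0025 -0.0518] 72
dishrim [0.4579 0.187 ] 0.068 z 0.02 tray [0.0004 0.0314] 75
tumbler [ 0.4348 -0.203 ] 0.063 z 0.0908 tray [ 0.1218 -0.34  ] 101
katori [ 0.4677 -0.1149] 0.065 z 0.037 tray [ 0.1202 -0.246 ] 66
short [0.6176 0.2936] 0.051 z 0.0552 tray [0.11  0.189] 95
tin [ 0.3241 -0.4051] 0.085 z 0.0715 tray [ 0.0928 -0.5686] 689
board [0.3271 0.4021] 0.171 z 0.0337 tray [-0.2     0.1835] 2663
```

All the positions and heights fit, and the bystanders have not moved.

```bash
python3 -c "
from cell import *
print(job_done())"
```

```text
the job is handed in; nothing more can be done
None
```

The job is handed in (no verdict came back): the tumbler and katori stand on the thali, the jar is in the dish in the wide lane, the scoop is in the narrow lane, and a last camera check found everything within limits and the bystanders unmoved, at about 34 s on the robot's clock.

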